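Load the coconut grater and hold its dial at the third click

TASK

Tip all five coconut pieces from the steel scoop tray into the feed hopper of the grater and stand the empty tray upright on the counter again. Then turn the grater's spring-return dial clockwise, past its first two clicks to the third, and keep holding it there: it springs back to off when let go, so the job finishes with the gripper still holding the dial at the third click. Do not switch the grater on before it is loaded, and leave everything else on the counter where it is.

Things in the scene. Friction and masses are not known exactly. Their poses are not given: they have to be found in the camera images.
- tray: Flat-bottomed steel scoop tray with the coconut pieces in it, 150 mm long (x), 66 mm wide outside (y), 45 mm high, 3 mm sheet, no handle: take it across its width. Walls at both long sides and the -x end; +x end open, no lip, and the side walls slope down to 20 mm over the last 43 mm there. 0.13 to 0.25 kg. Starts at the left, open end roughly away from the robot. Origin: centre of its underside.
- tray_mouth (a point): Middle of the floor's edge at the tray's open end, 75 mm from the tray's origin along its +x, at its underside; axes as the tray's. The pieces lie loose on the floor and slide out here once it slopes down by 26 to 36 degrees (more to be quick).
- grater: Fixed steel coconut grater. Its x axis points to its back, y to its left; origin: centre of its underside. Left half: grating drum with the feed hopper on top. Right half: motor housing, 210 by 200 mm (x, y), centred 100 mm right of the origin, its flat top deck 130 mm above the counter, carrying the dial. Low discharge chute in front of the drum, over a fixed bowl 40 mm high.
- hopper (a point): Centre of the mouth of the grater's feed hopper, 205 mm above the counter; axes as the grater's. The mouth is 160 mm square, sides along x and y. It narrows over 55 mm of depth to a throat 85 mm square, where the pieces come to rest on the drum 69 mm below the rim.
- dial_axis (a point): Point on the upright axis of the dial, 160 mm above the counter, on the deck, 200 mm to the right of and 30 mm in front of the hopper's centre; axes as the grater's. The dial is a black hub 48 mm across and 30 mm high with one straight lever.
- dial_grip (a point): Where to take or push the dial's lever: 42 mm out from the dial axis, 158 mm above the counter. The lever is a black flat bar 13 mm thick, from 134 to 166 mm above the counter (bezel under it at 133 mm), its end 64 mm from the axis. This point turns with the dial: x points outward along the lever, y across it. Room for open fingers on both sides.
- dial_angle (a joint): Dial angle, rad, growing clockwise from above. 0 = off (start): lever 0.6 rad left of the grater's x axis. Clicks at 0.4, 0.8, 1.2 (one, two, three studs on the deck; off a large dot); hard stop at 1.28. A spring always drives it back to off (0.09 N m at off, 0.16 at the third click; clicks add or take up to 0.06); no click holds it once let go.
- dial: The whole dial, hub and lever; see its joint and grip point.
- piece0: Piece of coconut, white with brown skin underneath, 30 x 23 x 18 mm, 16 g. Origin: centre of its (brown) underside.
- piece1: Piece of coconut, white with brown skin underneath, 27 x 24 x 17 mm, 16 g. Origin: centre of its (brown) underside.
- piece2: Piece of coconut, white with brown skin underneath, 28 x 22 x 19 mm, 16 g. Origin: centre of its (brown) underside.
- piece3: Piece of coconut, white with brown skin underneath, 31 x 24 x 17 mm, 16 g. Origin: centre of its (brown) underside.
- piece4: Piece of coconut, white with brown skin underneath, 26 x 23 x 18 mm, 16 g. Origin: centre of its (brown) underside.
- shell: Bystander: empty half coconut shell, 92 mm across, 42 mm high, near the robot on the right. Origin: centre of its underside.
- foil_bowls: Bystander: stack of nested foil bowls, 132 mm across, 79 mm high, on the left. Origin: centre of its underside.
- pusher: Bystander: white food pusher standing on its 54 mm foot, 80 mm high, near the robot on the left. Origin: centre of its underside.
- spoon: Bystander: serving spoon, 180 mm long, lying beyond the tray.
- jar: Bystander: amber glass jar with steel lid, 72 mm across, 100 mm high, on the right. Origin: centre of its underside.
Things that resemble listed ones, but are neither listed nor needed, are in the scene too. There is more than one size of the tray; the one meant has the size given above.

How it is judged:
On the way, in this order (a step that is already met when the one before it is completed fails the run):
1. the tray is tipped over the hopper (angle between tray's own z axis and vertical above 0.45 rad and horizontal distance between tray_mouth and hopper below 0.12 m and height (world z) of tray_mouth above 0.15 m), for 0.05 s.
2. all five pieces lie in the feed hopper (x of piece0 in the frame of hopper between -0.078 and 0.078 m and y of piece0 in the frame of hopper between -0.078 and 0.078 m and z of piece0 in the frame of hopper between -0.11 and -0.006 m and x of piece1 in the frame of hopper between -0.078 and 0.078 m and y of piece1 in the frame of hopper between -0.078 and 0.078 m and z of piece1 in the frame of hopper between -0.11 and -0.006 m and x of piece2 in the frame of hopper between -0.078 and 0.078 m and y of piece2 in the frame of hopper between -0.078 and 0.078 m and z of piece2 in the frame of hopper between -0.11 and -0.006 m and x of piece3 in the frame of hopper between -0.078 and 0.078 m and y of piece3 in the frame of hopper between -0.078 and 0.078 m and z of piece3 in the frame of hopper between -0.11 and -0.006 m and x of piece4 in the frame of hopper between -0.078 and 0.078 m and y of piece4 in the frame of hopper between -0.078 and 0.078 m and z of piece4 in the frame of hopper between -0.11 and -0.006 m), for 0.3 s.
3. the tray stands upright on the counter, let go (height (world z) of tray below 0.006 m and angle between tray's own z axis and vertical below 0.08 rad and contact force between the fingers and tray below 0.05 N and linear speed of tray below 0.03 m/s), for 0.3 s.
4. the gripper has turned the dial to the third click (value of joint dial_angle above 1.08 rad and contact force between the fingers and dial above 1 N and velocity of joint dial_angle between -0.15 and 0.15 rad/s and contact force between tray and dial below 0.05 N), for 0.2 s.
At the end, for the whole second after the job is handed in: All five pieces are in the hopper below its rim; the tray stands upright on the counter (within 6 mm, under 0.08 rad), let go and at rest; the dial is steady at the third click (above 1.08 rad), pressed by the fingers with over 1 N, not wedged by the tray (all of step 2 and all of step 3 and all of step 4); the arm keeps its last pose, push and grip.
It fails at once if the dial is turned on (past 0.25 rad) before all the pieces are in the hopper (value of joint dial_angle above 0.25 rad and not ((x of piece0 in the frame of hopper between -0.078 and 0.078 m and y of piece0 in the frame of hopper between -0.078 and 0.078 m and z of piece0 in the frame of hopper between -0.11 and -0.006 m) and (x of piece1 in the frame of hopper between -0.078 and 0.078 m and y of piece1 in the frame of hopper between -0.078 and 0.078 m and z of piece1 in the frame of hopper between -0.11 and -0.006 m) and (x of piece2 in the frame of hopper between -0.078 and 0.078 m and y of piece2 in the frame of hopper between -0.078 and 0.078 m and z of piece2 in the frame of hopper between -0.11 and -0.006 m) and (x of piece3 in the frame of hopper between -0.078 and 0.078 m and y of piece3 in the frame of hopper between -0.078 and 0.078 m and z of piece3 in the frame of hopper between -0.11 and -0.006 m) and (x of piece4 in the frame of hopper between -0.078 and 0.078 m and y of piece4 in the frame of hopper between -0.078 and 0.078 m and z of piece4 in the frame of hopper between -0.11 and -0.006 m))).
It fails at once if a bystander is pushed more than 30 mm from its place (distance of any of shell, foil_bowls, pusher, spoon, jar from where it was at the start of the episode above 0.03 m).
It also fails if it takes over 72 s, if anything falls off the work surface, if the arm or the gripper's body presses on something with over 40 N, if the wrist force passes 120 N, or if a joint passes its speed limit or range.

ROBOT

A 7-joint arm with a two-finger parallel gripper is mounted at the origin on the work surface. World frame = base frame: x ahead of the robot, y to its left, z up, the work surface at z = 0. Lengths are in m, angles in rad, forces in N, time in s.
With the tool pointing down it reaches from about 0.35 to 0.9 m from the base axis. Payload 8.1 kg.
Tool frame: the origin (TCP) lies between the finger pads; the fingertips stand 14 mm ahead of it and the grasp point (between the pads) lies 5 mm behind it (tip_reach is the distance from the TCP to the fingertips, in m); z points along the fingers, y is the line along which they close (so a half turn about z gives the same grasp; the last joint's range is limited). The gripper opens to 85 mm and grips with 20 to 120 N. Pads are 22 mm wide; open, the fingers measure 114 mm over their backs; the gripper's body (76 mm by 85 mm) begins 54 mm behind the grasp point. The pads swing forward as they close: fully open they stand 13 mm farther back than shut.
Start: joints at [-1.425, 0.434, 0.025, 1.573, -0.012, 1.134, -0.075], TCP at [0.154, 0.606, 0.245] pointing down, gripper open.
Joint ranges: [-2.62, 2.62], [-0.44, 2.09], [-1.27, 1.32], [0.08, 2.57], [-1.32, 4.46], [0.12, 2], [-2.74, 2.74]. Speed limits (rad/s): [2.22, 2.22, 3.01, 3.01, 3.14, 3.14, 3.14].

INTERFACE

Orientations are given as a unit quaternion [w, x, y, z].
In Python, from cell import * gives the robot as it stands. The module is installed in compiled form; this text tells all that it offers.
- The arm moves only by the shell command python3 -m jog 'ROWS' [FORCE]. ROWS is JSON, a list of rows, each an object with "translation": the shift along the tool's x, y, z in cm, a list of three; "spin": the turn about the tool's z in degrees; "claw": the finger opening in cm, from 0 to 8.54. In form: [{"translation": [x, y, z], "spin": spin, "claw": claw}, ...]. A call has 1 to 12 rows; each row shifts and turns the commanded pose from where the row before left it, along the tool's axes as they then stand; what a row does not reach is not made up. A row lasts 1/12 s, in which the tool goes at most 41.7 mm and 7.16 degrees, less where a joint would pass 70% of its speed; a pose out of reach is approached as far as the arm can. A call with a gripper value outside its range is refused whole. The fingers move at their own pace and stop on an object; FORCE is the grip in N (left out, the last holds). Time passes only in rows, so rows that do not move let the fingers close. It gives the time, the measured TCP pose, the force, the opening and the grip force at its end, in the units of the state.
- observe(): the state, without advancing time (a new reading comes with each control period).
- grab_frame(name): name is "scene" or "top" or "wrist"; returns the picture (420x560x3 uint8, blue, green, red); there is no depth.
- camera_model(name): a dict with "fx", "fy", "cx", "cy" (pixels), "D" ([k1, k2, p1, p2, k3] as OpenCV has them; the pictures are not rectified), "R" (3x3) and "t" (3): a world point X has camera coordinates R X + t; the wrist camera has in their place "hand_eye" (4x4, takes a point from camera to tool coordinates, whose origin is the TCP and whose axes are the flange's). Camera axes: x right, y down, z forward; pixel columns grow to the right and rows downward; lengths in m; the calibration is good to about 2 mm. A picture is of the moment at which its call begins: read the wrist's pose just before it. camera_model takes no time and is no camera call.
- hand_in(): hands the job in; it is judged then, once.
The state is a dict: "t": time; "joint_pos": joint angles; "qd": joint speeds; "joint_torque": joint torques, N m; "tcp_pos": TCP position; "orientation": TCP orientation; "force": force on the tool from outside, world axes, zero at the start; "torque": the same for the moment, N m; "gripper_width": opening from 0.0 (shut) to 1.0 (fully open); "finger_force": force on a finger pad.
Only numpy, scipy, OpenCV 4.12 (cv2) and the standard library are available. Lean on these libraries where they do the work, as an engineer would, in place of code of your own. Each camera call takes 0.05 s, during which the arm holds its last target. There are 200 camera calls.

## Working session

There is one attempt and no reset: what is moved stays moved. The work goes in short steps, Python scripts to look and compute and a shell command to move; the robot and the scene stay as the last step left them, time stands still between calls to the robot, and variables do not carry over. Pictures are saved under pics/ and viewed, at most 10 in all, crops included, and the job is handed in when it is done.

```bash
mkdir -p pics; python3 - <<'E'
from cell import *
import cv2,numpy as np
s=observe();print({k:np.round(v,3).tolist() for k,v in s.items()})
for n in("scene","top"):
    cv2.imwrite(f"pics/{n}0.png",grab_frame(n)); m=camera_model(n);print(n,{k:np.round(v,4).tolist() for k,v in m.items()})
print(camera_model("wrist"))
E
```

```text
{'t': 0.0, 'joint_pos': [-1.425, 0.435, 0.025, 1.574, -0.012, 1.134, -0.075], 'qd': [-0.002, 0.0, -0.001, 0.0, -0.0, -0.001, 0.001], 'joint_torque': [-0.001, -67.046, 1.025, -31.621, 0.016, 0.013, 0.0], 'tcp_pos': [0.154, 0.605, 0.245], 'orientation': [-0.0, 0.124, 0.992, -0.001], 'force': [0.292, 0.124, -0.94], 'torque': [0.037, 0.044, -0.021], 'finger_force': 0.0, 'gripper_width': 1.001}
scene {'fx': 505.5433, 'fy': 505.5433, 'cx': 287.1418, 'cy': 218.4812, 'D': [-0.0406, 0.0, 0.0, 0.0, 0.0], 'R': [[-0.4713, 0.8819, -0.0092], [0.7441, 0.392, -0.541], [-0.4735, -0.2618, -0.841]], 't': [0.2526, -0.2872, 1.8626]}
top {'fx': 523.6154, 'fy': 523.6154, 'cx': 277.3155, 'cy': 212.7312, 'D': [0.0532, 0.0, 0.0, 0.0, 0.0], 'R': [[0.0139, -0.9998, 0.0152], [-0.9919, -0.0157, -0.1262], [0.1264, -0.0133, -0.9919]], 't': [-0.0463, 0.5117, 1.799]}
{'fx': 303.66300306940127, 'fy': 303.66300306940127, 'cx': 279.6961269415844, 'cy': 208.90761243847064, 'D': array([-0.0500042,  0.       ,  0.       ,  0.       ,  0.       ]), 'hand_eye': array([[ 4.24136672e-06, -9.57841374e-01, -2.87297586e-01,
         7.22745824e-02],
       [ 9.99999875e-01, -1.39777935e-04,  4.80778336e-04,
         8.62449136e-04],
       [-5.00667245e-04, -2.87297552e-01,  9.57841253e-01,
        -1.27988940e-01],
       [ 0.00000000e+00,  0.00000000e+00,  0.00000000e+00,
         1.00000000e+00]])}
```

View pics/top0.png

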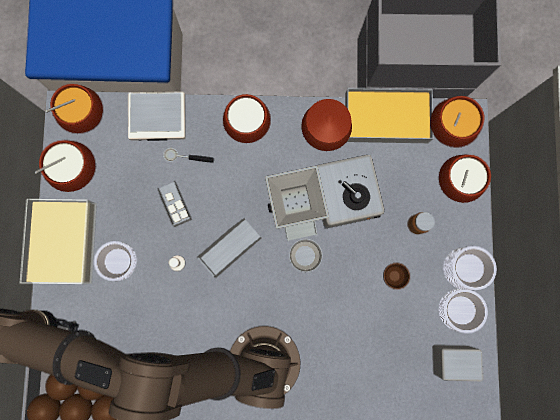

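View pics/scene0.png

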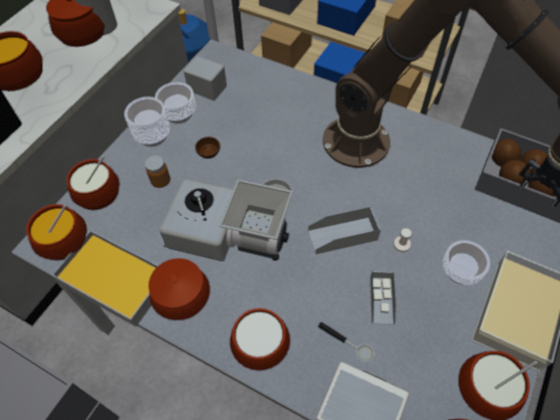

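The top view shows the loaded small tray at about (174,203). A larger empty tray lies at (230,248), and that is the decoy. The hopper is at (296,192), the dial hub at (357,195), the pusher at (177,263), the foil bowls at (116,260), the spoon at (190,157), the jar at (421,222) and the shell at (397,275). In the scene view the loaded tray is at (382,297) and the empty one at (343,230). I choose the loaded one and will check it in a close crop.

```bash
python3 - <<'E'
import cv2,numpy as np
a=cv2.imread("pics/top0.png");b=cv2.imread("pics/scene0.png")
r=lambda i,x,y,w,h,s:cv2.resize(i[y:y+h,x:x+w],None,fx=s,fy=s,interpolation=cv2.INTER_CUBIC)
A=r(a,150,170,50,65,6);B=r(b,360,262,50,65,6)      #300x390
C=r(a,260,145,130,100,3);C=cv2.copyMakeBorder(C,0,90,0,0,0)
out=np.hstack([A[:,:],B[:,:]])
cv2.imwrite("pics/tray.png",out)
cv2.imwrite("pics/grater.png",r(a,258,148,135,100,5.5))
E
```

```text
(no output)
```

View pics/tray.png

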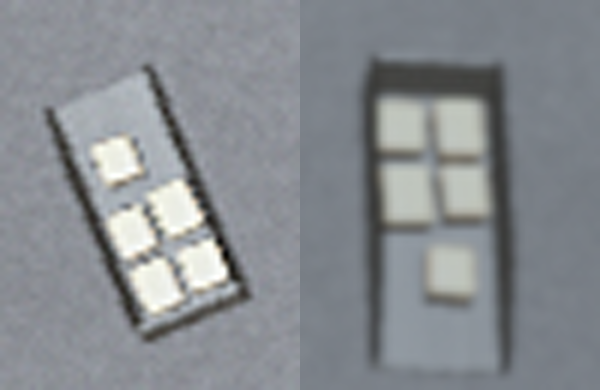

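View pics/grater.png

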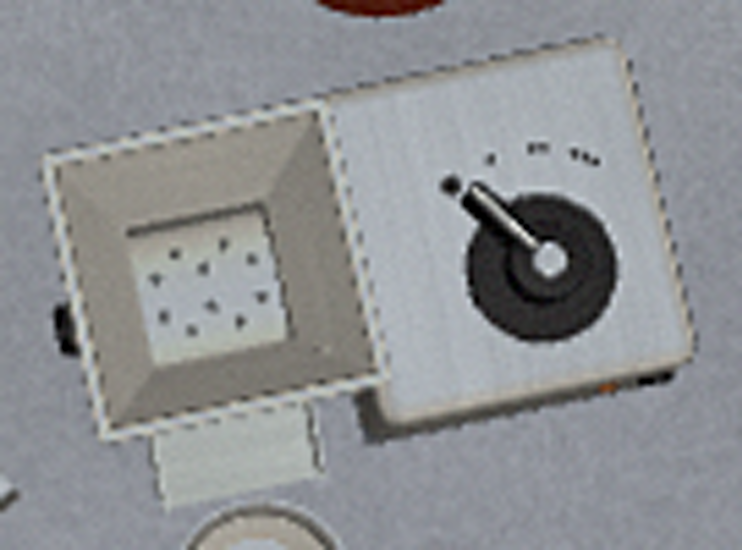

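The crops confirm the loaded 150x66 tray. It has five pieces, its open end faces away from the robot, and its closed end is at the lower right in the top view. The hopper rim corners are at about (266,176), (317,166), (328,217) and (277,227). The dial hub is at (358,195), with the lever pointing up-left towards the large "off" dot.

```bash
cat > h.py <<'E'
from cell import *
import cv2,numpy as np
from scipy.optimize import least_squares
from scipy.spatial.transform import Rotation as Ro
def cam(n,s=None):
    m=camera_model(n);K=np.array([[m["fx"],0,m["cx"]],[0,m["fy"],m["cy"]],[0,0,1.]])
    if n!="wrist": R,t=np.array(m["R"]),np.array(m["t"])
    else:
        s=s or observe();q=s["orientation"];T=np.eye(4)
        T[:3,:3]=Ro.from_quat([q[1],q[2],q[3],q[0]]).as_matrix();T[:3,3]=s["tcp_pos"]
        W=np.linalg.inv(T@np.array(m["hand_eye"]));R,t=W[:3,:3],W[:3,3]
    return K,np.array(m["D"]),R,t
def proj(c,X): return cv2.projectPoints(np.atleast_2d(np.float64(X)),cv2.Rodrigues(c[2])[0],c[3],c[0],c[1])[0][:,0]
def onplane(c,px,z):
    u=cv2.undistortPoints(np.float64(px).reshape(-1,1,2),c[0],c[1])[:,0]
    d=np.c_[u,np.ones(len(u))]@c[2];C=-c[2].T@c[3]
    return C+d*((z-C[2])/d[:,2])[:,None]
def tri(cs,pxs):
    return least_squares(lambda X:np.concatenate([proj(c,X)[0]-p for c,p in zip(cs,pxs)]),[.5,0,.1])
E
python3 - <<'E'
from h import *
c=cam("top");e=cam("scene")
k=lambda P,s,o:(np.array(P)+.5)/s-.5+np.array(o)
hc=k([(45,157),(325,100),(383,383),(105,437)],5.5,(258,148))
H=onplane(c,hc,.205);h=H.mean(0);print("hopper",H.round(3).tolist(),h.round(3))
v=(H[0]+H[1]-H[2]-H[3]);w=H[0]+H[3]-H[1]-H[2];print(np.degrees(np.arctan2(v[1],v[0])),np.degrees(np.arctan2(-w[0],w[1])),[np.linalg.norm(H[i]-H[i-1]) for i in range(4)])
D=onplane(c,k([(550,258)],5.5,(258,148)),.163);L=onplane(c,k([(475,188)],5.5,(258,148)),.166);print("dial",D,"tip",L,np.linalg.norm(D-L))
for a,b in(((266,176),(279,235)),((328,217),(237,181)),((358,195),(200,199))):
    pass
# tray: floor mouth corners (z~0.02 wall tops at mouth), rear rim corners
t=k([(50,108),(150,70),(247,295),(140,335)],6,(150,170))
print("tray rim",[onplane(c,[p],z)[0].round(3).tolist() for p,z in zip(t,(.02,.02,.045,.045))])
# scene projections of top-derived points for matching check
print("scene proj hopper",proj(e,H).round(0).tolist(),"dial",proj(e,D).round(0))
s=k([(375,367),(505,367),(502,65),(372,65)],6,(360-50,262))
print("tray rim scene (pixels)",s.round(1).tolist(),[onplane(e,[p],z)[0].round(3).tolist() for p,z in zip(s,(.02,.02,.045,.045))])
E
```

```text
hopper [[0.608, 0.002, 0.205], [0.644, -0.16, 0.205], [0.479, -0.195, 0.205], [0.445, -0.035, 0.205]] [ 0.544 -0.097  0.205]
12.258504694169106 12.294199623366959 [np.float64(0.1669329459041132), np.float64(0.16657594514716026), np.float64(0.16901400727404628), np.float64(0.16311739181466536)]
dial [[ 0.55988013 -0.29820683  0.163     ]] tip [[ 0.60080715 -0.25331638  0.166     ]] 0.060820831358372865
tray rim [[0.597, 0.383, 0.02], [0.62, 0.326, 0.02], [0.485, 0.26, 0.045], [0.461, 0.321, 0.045]]
scene proj hopper [[275.0, 238.0], [218.0, 225.0], [238.0, 179.0], [291.0, 191.0]] dial [[197. 194.]]
tray rim scene (pixels) [[372.1, 322.8], [393.8, 322.8], [393.2, 272.4], [371.6, 272.4]] [[0.632, 0.331, 0.02], [0.603, 0.386, 0.02], [0.466, 0.325, 0.045], [0.496, 0.267, 0.045]]
```

```bash
python3 -m jog '[{"translation":[-3.4,-1.5,0],"spin":7,"claw":8.5},{"translation":[-3.2,-1.9,0],"spin":7,"claw":8.5},{"translation":[-2.9,-2.2,0],"spin":7,"claw":8.5},{"translation":[-2.6,-2.5,0],"spin":7,"claw":8.5},{"translation":[-2.3,-2.8,0],"spin":7,"claw":8.5},{"translation":[-1.9,-3.1,0],"spin":7,"claw":8.5},{"translation":[-1.5,-3.3,0],"spin":7,"claw":8.5},{"translation":[-1.1,-3.5,0],"spin":7,"claw":8.5},{"translation":[-0.6,-3.6,0],"spin":7,"claw":8.5},{"translation":[-0.1,-3.7,0],"spin":7,"claw":8.5},{"translation":[0.3,-3.7,0],"spin":7,"claw":8.5},{"translation":[0.8,-3.6,0],"spin":7,"claw":8.5}]'; python3 -m jog '[{"translation":[0,0,0],"spin":7,"claw":8.5},{"translation":[0,0,0],"spin":7,"claw":8.5},{"translation":[0,0,0],"spin":7,"claw":8.5},{"translation":[0,0,0],"spin":7,"claw":8.5},{"translation":[0,0,0],"spin":7,"claw":8.5},{"translation":[0,0,0],"spin":7,"claw":8.5},{"translation":[0,0,0],"spin":7,"claw":8.5},{"translation":[0,0,0],"spin":7,"claw":8.5},{"translation":[0,0,0],"spin":1,"claw":8.5},{"translation":[0,0,0],"spin":0,"claw":8.5}]'
python3 - <<'E'
from h import *
s=observe();q=s["orientation"];R=Ro.from_quat([q[1],q[2],q[3],q[0]]).as_matrix();print(np.degrees(np.arctan2(R[1,0],R[0,0])),R[:,2],np.round(s["joint_pos"],2))
E
```

```text
t: 1.1
tcp_pos: [0.0512, 0.3369, 0.2454]
orientation: [-0.0, 0.731, 0.683, -0.0]
force: [0.7, 0.4, -0.4]
gripper_width: 0.995
finger_force: 0.0
t: 1.93
tcp_pos: [0.0523, 0.3387, 0.2453]
orientation: [0.0, 0.967, 0.255, -0.0]
force: [0.1, -0.8, 0.1]
gripper_width: 0.992
finger_force: 0.0
29.56092251542569 [-5.48402915e-04 -2.01130905e-04 -9.99999829e-01] [-1.56 -0.04 -0.01  2.18 -0.    1.   -2.63]
```

```bash
python3 -m jog '[{"translation":[3.5,2.1,0],"spin":0,"claw":8.5},{"translation":[3.5,2.1,0],"spin":0,"claw":8.5},{"translation":[3.5,2.1,0],"spin":0,"claw":8.5},{"translation":[3.5,2.1,0],"spin":0,"claw":8.5},{"translation":[3.5,2.1,0],"spin":0,"claw":8.5},{"translation":[3.5,2.1,0],"spin":0,"claw":8.5},{"translation":[3.5,2.1,0],"spin":0,"claw":8.5},{"translation":[3.5,2.1,0],"spin":0,"claw":8.5},{"translation":[3.5,2.1,0],"spin":0,"claw":8.5},{"translation":[3.5,2.1,0],"spin":0,"claw":8.5},{"translation":[3.5,2.1,0],"spin":4.5,"claw":8.5},{"translation":[0,0,0],"spin":0,"claw":8.5}]'
python3 - <<'E'
from h import *
import pickle
s=observe();q=s["orientation"];R=Ro.from_quat([q[1],q[2],q[3],q[0]]).as_matrix();print(s["tcp_pos"],np.degrees(np.arctan2(R[1,0],R[0,0])),np.round(s["joint_pos"],2))
im=grab_frame("wrist");cv2.imwrite("pics/w1.png",im);pickle.dump(s,open("w1.pkl","wb"))
E
```

```text
t: 2.93
tcp_pos: [0.5083, 0.3243, 0.2444]
orientation: [0.002, 0.977, 0.213, 0.002]
force: [-1.2, -1.1, 1.9]
gripper_width: 0.996
finger_force: 0.0
[0.50833904 0.32427017 0.24443119] 24.59807417939237 [-0.96  0.41  0.43  1.66 -0.18  1.11 -1.62]
```

View pics/w1.png

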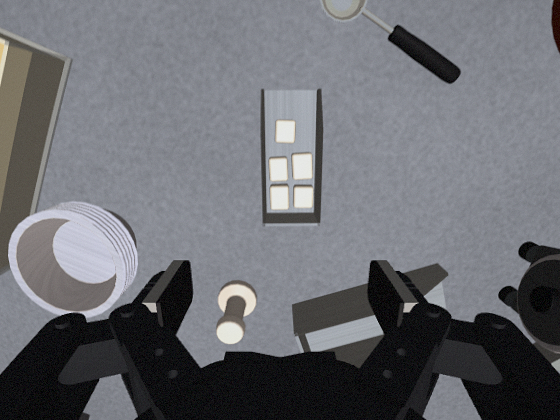

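The wrist view shows the tray nearly upright. The open end is at row 90 (columns 262 to 322) and the closed end at row 224 (columns 263 to 321). The foil bowls are at (75,255), the pusher at (235,310), and the larger tray is at the lower right. I'll fit the tray pose, including its height, over all three views.

```bash
python3 - <<'E'
from h import *
import pickle
s=pickle.load(open("w1.pkl","rb"));cs=[cam("wrist",s),cam("top"),cam("scene")]
k=lambda P,sc,o:(np.array(P)+.5)/sc-.5+np.array(o)
M=np.array([(.075,.033,.02),(.075,-.033,.02),(-.075,-.033,.045),(-.075,.033,.045)])
px=[np.array([(262,90),(322,90),(321,223),(263,223)]),k([(50,108),(150,70),(247,295),(140,335)],6,(150,170)),k([(505,367),(375,367),(372,65),(502,65)],6,(310,262))]
def W(p): return np.c_[M[:,:2]@np.array([[np.cos(p[2]),np.sin(p[2])],[-np.sin(p[2]),np.cos(p[2])]])+p[:2],M[:,2]+p[3]]
f=lambda p,i:np.concatenate([(proj(cs[j],W(p))-px[j]).ravel() for j in i])
for i in((0,),(1,),(2,),(0,1,2)):
    g=(lambda p:f([*p[:3],0],i)) if len(i)<2 else (lambda p:f(p,i))
    r=least_squares(g,[.545,.325,.43,0][:4 if len(i)>1 else 3]);print(i,r.x.round(4),np.degrees(r.x[2]).round(2),np.abs(r.fun).max().round(1))
E
```

```text
(0,) [0.5435 0.3246 0.4326] 24.79 2.5
(1,) [0.5407 0.3223 0.4316] 24.73 0.7
(2,) [0.5492 0.3273 0.4343] 24.88 0.8
(0, 1, 2) [ 0.5429  0.3242  0.4327 -0.0107] 24.79 1.5
```

```bash
python3 -m jog '[{"translation":[3.0,0.7,0],"spin":0,"claw":8.54},{"translation":[3.0,0.75,0],"spin":0,"claw":8.54},{"translation":[0,0,3.5],"spin":0,"claw":8.54},{"translation":[0,0,3.5],"spin":0,"claw":8.54},{"translation":[0,0,3.5],"spin":0,"claw":8.54},{"translation":[0,0,3.5],"spin":0,"claw":8.54},{"translation":[0,0,2],"spin":0,"claw":8.54},{"translation":[0,0,0],"spin":0,"claw":8.54}]'
python3 - <<'E'
from h import *
s=observe();q=s["orientation"];R=Ro.from_quat([q[1],q[2],q[3],q[0]]).as_matrix();print(np.degrees(np.arctan2(R[1,0],R[0,0])))
p=np.array([.5435,.3245])+.028*np.array([np.cos(.4327),np.sin(.4327)])
print("to go (tool, cm)",(R.T@(np.r_[p,.022]-s["tcp_pos"])*100).round(2))
im=grab_frame("wrist");cv2.imwrite("pics/w2.png",im)
E
```

```text
t: 3.65
tcp_pos: [0.5575, 0.3381, 0.0802]
orientation: [0.001, 0.976, 0.218, -0.004]
force: [-1.1, -0.5, -0.3]
gripper_width: 0.999
finger_force: 0.0
25.198931029415284
to go (tool, cm) [1.01 0.65 5.81]
```

View pics/w2.png

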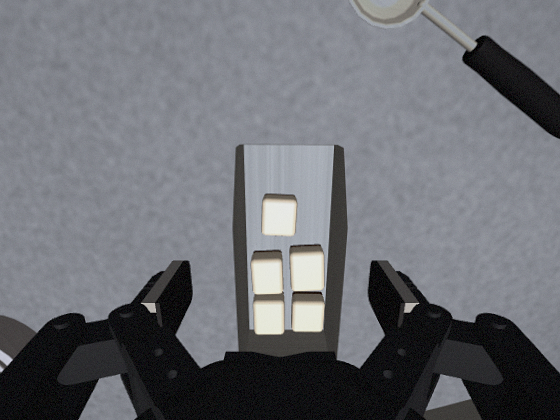

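The tray is centred at about column 291 and the fingers at 280, so the tool is 6 mm short in +y, matching the computed remainder. I'll correct that, go down and grip.

```bash
python3 -m jog '[{"translation":[1.0,0.65,0],"spin":0,"claw":8.54},{"translation":[0,0,0],"spin":0,"claw":8.54},{"translation":[0,0,2],"spin":0,"claw":8.54},{"translation":[0,0,2],"spin":0,"claw":8.54},{"translation":[0,0,1.5],"spin":0,"claw":8.54},{"translation":[0,0,0.3],"spin":0,"claw":8.54},{"translation":[0,0,0],"spin":0,"claw":8.54}]'
python3 - <<'E'
from h import *
s=observe();q=s["orientation"];R=Ro.from_quat([q[1],q[2],q[3],q[0]]).as_matrix();print(np.degrees(np.arctan2(R[1,0],R[0,0])))
p=np.array([.5435,.3245])+.028*np.array([np.cos(.4327),np.sin(.4327)])
print("to go (tool, cm)",(R.T@(np.r_[p,.022]-s["tcp_pos"])*100).round(2))
E
```

```text
t: 4.28
tcp_pos: [0.5731, 0.3377, 0.0278]
orientation: [-0.0, 0.976, 0.216, -0.0]
force: [0.1, -0.9, 1.1]
gripper_width: 1.002
finger_force: 0.0
25.00024768833121
to go (tool, cm) [-0.44 -0.04  0.58]
```

```bash
python3 -m jog '[{"translation":[-0.3,0,0.3],"spin":0,"claw":8.54},{"translation":[0,0,0],"spin":0,"claw":8.54},{"translation":[0,0,0],"spin":0,"claw":6},{"translation":[0,0,0],"spin":0,"claw":6},{"translation":[0,0,0],"spin":0,"claw":6},{"translation":[0,0,0],"spin":0,"claw":6},{"translation":[0,0,0],"spin":0,"claw":6},{"translation":[0,0,0],"spin":0,"claw":6}]' 50
```

```text
t: 4.95
tcp_pos: [0.571, 0.3367, 0.0255]
orientation: [-0.001, 0.976, 0.216, 0.0]
force: [-2.8, 0.2, 7.3]
gripper_width: 0.76
finger_force: 55.1
```

```bash
python3 -m jog '[{"translation":[0,0,-1],"spin":0,"claw":6},{"translation":[0,0,-2],"spin":0,"claw":6},{"translation":[0,0,-3],"spin":0,"claw":6},{"translation":[0,0,-3],"spin":0,"claw":6},{"translation":[0,0,-3],"spin":0,"claw":6},{"translation":[0,0,-3],"spin":0,"claw":6},{"translation":[0,0,-3],"spin":0,"claw":6},{"translation":[0,0,-3],"spin":0,"claw":6},{"translation":[0,0,-3],"spin":0,"claw":6},{"translation":[0,0,-2],"spin":0,"claw":6},{"translation":[0,0,-1],"spin":0,"claw":6},{"translation":[0,0,0],"spin":0,"claw":6}]'
python3 - <<'E'
from h import *
cv2.imwrite("pics/w3.png",grab_frame("wrist"))
s=observe();q=s["orientation"];R=Ro.from_quat([q[1],q[2],q[3],q[0]]).as_matrix();print(np.degrees(np.arctan2(R[1,0],R[0,0])),np.round(s["joint_pos"],2))
print("to go (tool, cm)",(R.T@(np.array([.502,-.106,.27])-s["tcp_pos"])*100).round(2))
print(s["torque"])
E
```

```text
t: 5.95
tcp_pos: [0.5717, 0.3363, 0.2971]
orientation: [-0.001, 0.976, 0.216, 0.002]
force: [0.3, -0.6, -2.7]
gripper_width: 0.76
finger_force: 56.3
24.935148220193838 [-0.89  0.48  0.44  1.43 -0.21  1.28 -1.57]
to go (tool, cm) [-24.89  37.18   2.44]
[ 0.10598729 -0.07554388  0.00146888]
```

View pics/w3.png

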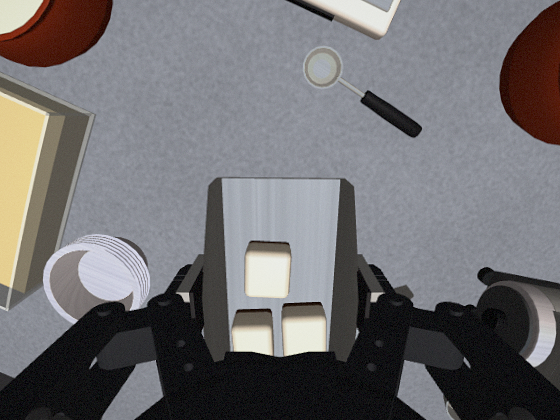

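The tray is held level: the mouth edge is at row 178 where 175 is expected. All the pieces are in place. I'll carry it to the hopper with gentle ramps.

```bash
python3 -m jog '[{"translation":[-0.5,0.7,0],"spin":0,"claw":6},{"translation":[-1,1.5,0],"spin":0,"claw":6},{"translation":[-1.5,2.2,0],"spin":0,"claw":6},{"translation":[-2,3,0],"spin":0,"claw":6},{"translation":[-2,3,0],"spin":0,"claw":6},{"translation":[-2,3,0],"spin":0,"claw":6},{"translation":[-2,3,0],"spin":0,"claw":6},{"translation":[-2,3,0],"spin":0,"claw":6},{"translation":[-2,3,0],"spin":0,"claw":6},{"translation":[-2,3,0],"spin":0,"claw":6},{"translation":[-2,3,0],"spin":0,"claw":6},{"translation":[-2,3,0],"spin":0,"claw":6}]'; python3 -m jog '[{"translation":[-1.6,2.4,0],"spin":0,"claw":6},{"translation":[-1.2,1.8,0],"spin":0,"claw":6},{"translation":[-0.8,1.1,0],"spin":0,"claw":6},{"translation":[-0.2,0.4,0],"spin":3,"claw":6},{"translation":[0,0,0],"spin":4,"claw":6},{"translation":[0,0,0],"spin":4,"claw":6},{"translation":[0,0,0],"spin":1.6,"claw":6},{"translation":[0,0,0],"spin":0,"claw":6},{"translation":[0,0,0],"spin":0,"claw":6}]'
cat > g.py <<'E'
from h import *
import sys
s=observe();q=s["orientation"];R=Ro.from_quat([q[1],q[2],q[3],q[0]]).as_matrix();print(np.degrees(np.arctan2(R[1,0],R[0,0])).round(2),np.round(s["force"],1))
a=np.radians(12.28);h=np.array([.544,-.097])
g=np.array([[np.cos(a),np.sin(a)],[-np.sin(a),np.cos(a)]])
print("TCP in hopper frame mm",(g@(s["tcp_pos"][:2]-h)*1000).round(1),"z",s["tcp_pos"][2])
if len(sys.argv)>1: cv2.imwrite(f"pics/{sys.argv[1]}.png",grab_frame(sys.argv[2]))
E
python3 g.py w4 wrist
```

```text
t: 7.0
tcp_pos: [0.5106, -0.0392, 0.2925]
orientation: [-0.0, 0.976, 0.216, -0.002]
force: [0.6, -0.2, -2.0]
gripper_width: 0.762
finger_force: 56.2
t: 7.75
tcp_pos: [0.5012, -0.1049, 0.2929]
orientation: [-0.0, 0.994, 0.108, -0.002]
force: [-0.3, 0.9, -1.1]
gripper_width: 0.763
finger_force: 56.1
12.4 [-0.3  0.9 -1.1]
TCP in hopper frame mm [-43.5   1.4] z 0.29288562449250927
```

View pics/w4.png

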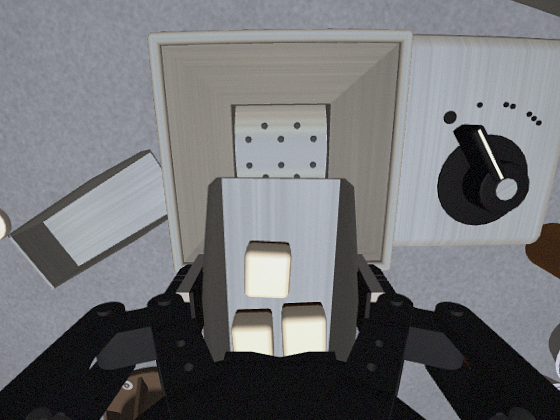

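The tray is centred over the hopper front. The rim's outer corners are (150,33), (411,32), (387,266) and (180,268), the dial cap is at (506,188) and the lever end at (462,130). I'll check the hopper and dial against this view.

```bash
python3 - <<'E'
from h import *
c=cam("wrist");t=cam("top")
H=onplane(c,[(150,33),(411,32),(387,266),(180,268)],.205);print(H.round(3)[:,:2].tolist(),H.mean(0).round(4))
v=H[0]+H[1]-H[2]-H[3];print(np.degrees(np.arctan2(v[1],v[0])),[np.linalg.norm(H[i]-H[i-1]).round(3) for i in range(4)])
k=lambda P:(np.array(P)+.5)/5.5-.5+np.array((258,148))
for a,b in zip([(150,33),(411,32),(387,266),(180,268),(506,188),(462,130)],[(45,157),(325,100),(383,383),(105,437),(550,258),(475,188)]):
    print("tri",tri([c,t],[np.array(a),k(b)]).x.round(4))
E
```

```text
[[0.609, 0.005], [0.646, -0.16], [0.483, -0.196], [0.445, -0.035]] [ 0.5455 -0.0964  0.205 ]
13.251221785380576 [np.float64(0.168), np.float64(0.169), np.float64(0.167), np.float64(0.165)]
tri [0.6075 0.0022 0.212 ]
tri [ 0.6456 -0.1598  0.2047]
tri [ 0.4808 -0.1975  0.2012]
tri [ 0.4448 -0.0352  0.204 ]
tri [ 0.5607 -0.2985  0.1632]
tri [ 0.6017 -0.2567  0.1341]
```

```bash
python3 -m jog '[{"translation":[0,0,2],"spin":0,"claw":6},{"translation":[0,0,2],"spin":0,"claw":6},{"translation":[0,0,1.3],"spin":0,"claw":6},{"translation":[0,0,0.5],"spin":0,"claw":6},{"translation":[0,0,0],"spin":0,"claw":6},{"translation":[0,0,0],"spin":0,"claw":6}]' 25; python3 g.py
python3 -m jog '[{"translation":[0,0,0.4],"spin":0,"claw":6},{"translation":[0,0,0.4],"spin":0,"claw":6},{"translation":[0.1,0,0.4],"spin":0,"claw":6},{"translation":[0.1,0,0.3],"spin":0,"claw":6},{"translation":[0,0,0],"spin":0,"claw":6}]' 25; python3 g.py
```

```text
t: 8.3
tcp_pos: [0.5024, -0.105, 0.2364]
orientation: [0.0, 0.994, 0.108, -0.0]
force: [-0.4, 0.1, -2.0]
gripper_width: 0.759
finger_force: 56.1
12.36 [-0.4  0.1 -2. ]
TCP in hopper frame mm [-42.4   1. ] z 0.23642741562734235
t: 8.72
tcp_pos: [0.5078, -0.1041, 0.2236]
orientation: [0.0, 0.994, 0.108, 0.004]
force: [3.9, 3.5, 13.7]
gripper_width: 0.762
finger_force: 61.0
12.41 [ 3.9  3.5 13.7]
TCP in hopper frame mm [-36.8   0.8] z 0.22359532013943045
```

```bash
python3 -m jog '[{"translation":[0,0,0],"spin":0,"claw":5.5},{"translation":[0,0,0],"spin":0,"claw":5.5}]' 20; python3 g.py w5 wrist; python3 - <<'E'
import cv2
for n in("w4","w5"):
    g=cv2.cvtColor(cv2.imread(f"pics/{n}.png"),6)
    print(n,g[120:240:3,236:246].mean(1).astype(int).tolist())
E
```

```text
t: 8.88
tcp_pos: [0.5078, -0.1041, 0.2237]
orientation: [0.0, 0.994, 0.108, 0.004]
force: [4.5, 2.8, 12.4]
gripper_width: 0.764
finger_force: 60.9
12.41 [ 4.5  2.8 12.4]
TCP in hopper frame mm [-36.9   0.8] z 0.22369653211228369
w4 [168, 171, 170, 177, 177, 171, 165, 169, 173, 172, 173, 172, 172, 171, 173, 173, 170, 169, 166, 113, 172, 172, 172, 173, 172, 172, 172, 172, 172, 171, 171, 172, 170, 171, 172, 172, 173, 171, 171, 172]
w5 [155, 160, 159, 162, 171, 170, 167, 176, 179, 178, 173, 129, 112, 118, 174, 172, 173, 173, 173, 175, 174, 173, 143, 174, 173, 174, 173, 173, 173, 173, 173, 173, 173, 173, 173, 173, 173, 173, 173, 173]
```

```bash
python3 -m jog '[{"translation":[0,0,0.4],"spin":0,"claw":5.5},{"translation":[0.1,0,0.4],"spin":0,"claw":5.5},{"translation":[0.1,0,0.4],"spin":0,"claw":5.5},{"translation":[0.1,0,0.4],"spin":0,"claw":5.5},{"translation":[0,0,0],"spin":0,"claw":5.5}]'; python3 g.py w6 wrist; python3 - <<'E'
import cv2
g=cv2.cvtColor(cv2.imread(f"pics/w6.png"),6)
print(g[120:270:3,236:246].mean(1).astype(int).tolist())
E
```

```text
t: 9.35
tcp_pos: [0.5134, -0.1027, 0.2085]
orientation: [0.0, 0.994, 0.109, 0.006]
force: [12.4, 6.3, 13.5]
gripper_width: 0.765
finger_force: 72.6
12.48 [12.4  6.3 13.5]
TCP in hopper frame mm [-31.1   0.9] z 0.20851325857598718
[139, 144, 151, 154, 162, 159, 163, 169, 172, 170, 172, 179, 182, 178, 174, 145, 131, 142, 174, 174, 174, 175, 175, 174, 175, 174, 177, 121, 161, 174, 174, 174, 174, 174, 174, 175, 174, 174, 173, 173, 173, 173, 173, 173, 173, 174, 174, 172, 173, 171]
```

```bash
python3 -m jog '[{"translation":[0,0,0.4],"spin":0,"claw":5.5},{"translation":[0,0,0.4],"spin":0,"claw":5.5},{"translation":[0,0,0.4],"spin":0,"claw":5.5},{"translation":[0,0,0.1],"spin":0,"claw":5.5},{"translation":[0,0,0],"spin":0,"claw":5.5},{"translation":[0,0,0],"spin":0,"claw":5.5},{"translation":[0,0,0],"spin":0,"claw":5.5}]'; python3 g.py w7 wrist
```

```text
t: 9.98
tcp_pos: [0.5148, -0.1025, 0.1964]
orientation: [0.001, 0.994, 0.109, 0.007]
force: [14.9, 6.3, 17.9]
gripper_width: 0.763
finger_force: 83.3
12.53 [14.9  6.3 17.9]
TCP in hopper frame mm [-29.7   0.8] z 0.19644639063055952
```

View pics/w7.png

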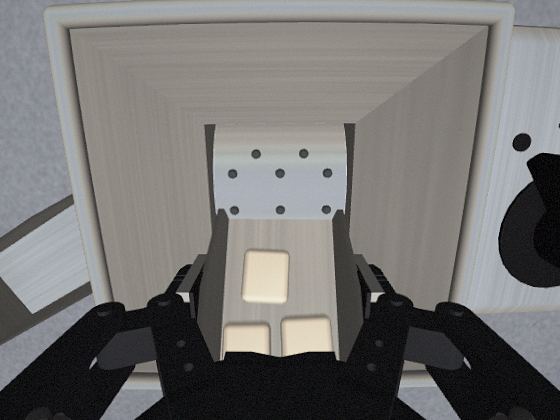

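The mouth edge is now at row 219 and the tray is tilted about 35–39°. The front piece has barely moved (row 277). I'll tilt slightly more and check whether the pieces leave.

```bash
python3 -m jog '[{"translation":[0,0,0.3],"spin":0,"claw":5.5},{"translation":[0,0,0.3],"spin":0,"claw":5.5},{"translation":[0,0,0],"spin":0,"claw":5.5},{"translation":[0,0,0],"spin":0,"claw":5.5},{"translation":[0,0,0],"spin":0,"claw":5.5}]'; python3 g.py w8 wrist; cat > p.py <<'E'
import cv2,sys,numpy as np
for n in sys.argv[1:]:
    m=cv2.imread(f"pics/{n}.png").astype(int);w=((m.min(2)>165)&(m[:,:,2]-m[:,:,0]>14)).astype(np.uint8)[100:352,180:390]
    _,_,st,c=cv2.connectedComponentsWithStats(w)
    print(n,[(s[4],*(k+[180,100]).astype(int)) for s,k in zip(st[1:],c[1:]) if s[4]>60])
    g=cv2.cvtColor(np.uint8(m),6)[180:260,290:300].mean(1);print("dark rows",[180+i for i in range(80) if g[i]<150])
E
python3 p.py w4 w7 w8
```

```text
t: 10.45
tcp_pos: [0.5146, -0.1025, 0.1899]
orientation: [0.001, 0.994, 0.109, 0.007]
force: [15.7, 5.7, 13.1]
gripper_width: 0.759
finger_force: 84.6
12.52 [15.7  5.7 13.1]
TCP in hopper frame mm [-29.9   0.9] z 0.1899216056603928
w4 [(np.int32(453), np.int64(266), np.int64(273)), (np.int32(370), np.int64(304), np.int64(330)), (np.int32(313), np.int64(250), np.int64(336))]
dark rows []
w7 [(np.int32(2076), np.int64(265), np.int64(277)), (np.int32(1399), np.int64(306), np.int64(335)), (np.int32(988), np.int64(246), np.int64(339))]
dark rows []
w8 [(np.int32(673), np.int64(272), np.int64(159)), (np.int32(1579), np.int64(249), np.int64(213)), (np.int32(2022), np.int64(305), np.int64(218)), (np.int32(2181), np.int64(244), np.int64(268)), (np.int32(1996), np.int64(313), np.int64(273))]
dark rows [247, 248]
```

```bash
python3 -m jog '[{"translation":[0,0,0],"spin":0,"claw":5.5},{"translation":[0,0,0],"spin":0,"claw":5.5},{"translation":[0,0,0],"spin":0,"claw":5.5},{"translation":[0,0,0],"spin":0,"claw":5.5},{"translation":[0,0,0],"spin":0,"claw":5.5},{"translation":[0,0,0],"spin":0,"claw":5.5}]'; python3 g.py w9 wrist; python3 p.py w9
```

```text
t: 11.0
tcp_pos: [0.5146, -0.1025, 0.1899]
orientation: [0.001, 0.994, 0.109, 0.007]
force: [17.0, 6.7, 12.6]
gripper_width: 0.763
finger_force: 84.6
12.53 [17.   6.7 12.6]
TCP in hopper frame mm [-29.9   0.9] z 0.189919428703751
w9 [(np.int32(712), np.int64(272), np.int64(156)), (np.int32(1577), np.int64(249), np.int64(210)), (np.int32(1993), np.int64(305), np.int64(214)), (np.int32(2185), np.int64(245), np.int64(265)), (np.int32(1990), np.int64(313), np.int64(269))]
dark rows [188, 243, 244]
```

Five pieces are visible; the first is on the drum and the others are queued behind it because the mouth sits just above the drum. I'll raise the tilted tray so they run out.

```bash
python3 -m jog '[{"translation":[0,0,-0.7],"spin":0,"claw":5.5},{"translation":[0,0,-0.8],"spin":0,"claw":5.5},{"translation":[0,0,-0.8],"spin":0,"claw":5.5},{"translation":[0,0,-0.8],"spin":0,"claw":5.5},{"translation":[0,0,-0.5],"spin":0,"claw":5.5},{"translation":[0,0,0],"spin":0,"claw":5.5},{"translation":[0,0,0],"spin":0,"claw":5.5},{"translation":[0,0,0],"spin":0,"claw":5.5}]'; python3 g.py w10 wrist; python3 p.py w10
```

```text
t: 11.72
tcp_pos: [0.5069, -0.1037, 0.2219]
orientation: [-0.0, 0.994, 0.108, -0.0]
force: [0.4, -0.2, -0.5]
gripper_width: 0.76
finger_force: 83.2
12.34 [ 0.4 -0.2 -0.5]
TCP in hopper frame mm [-37.6   1.3] z 0.22188690156269505
w10 [(np.int32(669), np.int64(314), np.int64(134)), (np.int32(440), np.int64(256), np.int64(157)), (np.int32(1251), np.int64(296), np.int64(208)), (np.int32(650), np.int64(260), np.int64(213))]
dark rows []
```

```bash
python3 -m jog '[{"translation":[0,0,-1],"spin":0,"claw":5.5},{"translation":[0,0,-2],"spin":0,"claw":5.5},{"translation":[0,0,-2],"spin":0,"claw":5.5},{"translation":[-1,0,-2],"spin":0,"claw":5.5},{"translation":[-2,0,-1],"spin":0,"claw":5.5},{"translation":[-2,0,0],"spin":0,"claw":5.5},{"translation":[-1,0,0],"spin":0,"claw":5.5},{"translation":[0,0,0],"spin":0,"claw":5.5}]'; python3 g.py w11 wrist; python3 - <<'E'
from h import *
m=cv2.imread("pics/w11.png").astype(int)
w=((m.min(2)>160)&(m[:,:,2]-m[:,:,0]>14)).astype(np.uint8)
_,_,st,c=cv2.connectedComponentsWithStats(w)
a=np.radians(12.28);g=np.array([[np.cos(a),np.sin(a)],[-np.sin(a),np.cos(a)]])
cc=cam("wrist")
for s,k in zip(st[1:],c[1:]):
    if s[4]>50: print(s,k.astype(int),(g@(onplane(cc,[k],.155)[0,:2]-[.545,-.0967])).round(3))
E
```

```text
t: 12.43
tcp_pos: [0.4467, -0.1174, 0.3026]
orientation: [-0.001, 0.994, 0.107, -0.0]
force: [-0.1, 0.3, -2.2]
gripper_width: 0.763
finger_force: 83.2
12.25 [-0.1  0.3 -2.2]
TCP in hopper frame mm [-99.4   0.8] z 0.302579934446464
[296  38  15  28 373] [303  51] [ 0.029 -0.018]
[249  65  25   9 214] [261  69] [0.015 0.017]
[280 100  26  35 773] [292 115] [-0.023 -0.009]
[253 107  24  30 198] [264 121] [-0.027  0.015]
```

```bash
python3 - <<'E'
from h import *
w=cv2.imread("pics/w11.png")[0:300,150:420];s=grab_frame("scene");t=grab_frame("top");cv2.imwrite("pics/s12.png",s);cv2.imwrite("pics/t12.png",t)
r=lambda i,x,y,a,b,W,H:cv2.resize(i[y:y+b,x:x+a],(W,H),interpolation=cv2.INTER_CUBIC)
A=r(w,0,0,270,300,360,400);B=r(s,205,150,120,110,436,400);C=r(t,240,140,160,40,796,200)
cv2.imwrite("pics/mont.png",np.vstack([np.hstack([A,B]),C]))
E
```

```text
(no output)
```

View pics/mont.png

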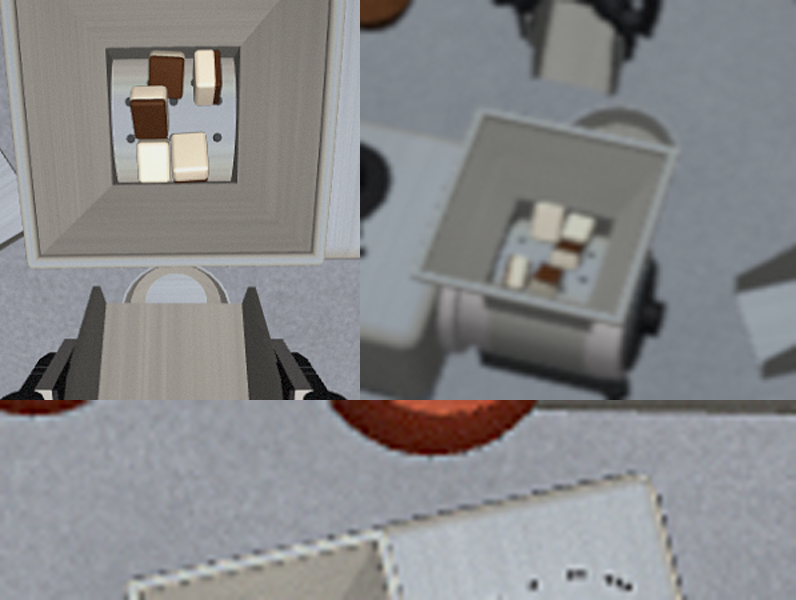

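All five pieces lie in the throat: three white faces and two brown-side up at montage (167,75) and (150,118). The tilted tray is empty. I'll level it in the grip by drawing its mouth underside back over the near rim.

```bash
python3 -m jog '[{"translation":[1.4,0,0],"spin":0,"claw":5.5},{"translation":[1.4,0,-0.3],"spin":0,"claw":5.5},{"translation":[0,0,2],"spin":0,"claw":5.5},{"translation":[0,0,2],"spin":0,"claw":5.5},{"translation":[0,0,1.5],"spin":0,"claw":5.5},{"translation":[0,0,0.5],"spin":0,"claw":5.5},{"translation":[0,0,0.2],"spin":0,"claw":5.5},{"translation":[0,0,0],"spin":0,"claw":5.5}]'; python3 g.py; python3 -m jog '[{"translation":[-0.5,0,0],"spin":0,"claw":5.5},{"translation":[-0.5,0,0],"spin":0,"claw":5.5},{"translation":[-0.5,0,0.1],"spin":0,"claw":5.5},{"translation":[-0.5,0,0.1],"spin":0,"claw":5.5},{"translation":[0,0,0],"spin":0,"claw":5.5}]';python3 g.py w13 wrist
cat > m.py <<'E'
import cv2,sys,numpy as np
for n in sys.argv[1:]:
    g=cv2.cvtColor(cv2.imread(f"pics/{n}.png"),6).astype(float)
    d=np.abs(np.diff(cv2.GaussianBlur(g,(1,3),0)[150:260,240:320].mean(1)));print(n,[(150+i,int(d[i])) for i in np.argsort(-d)[:8]])
E
python3 m.py w4 w7 w11 w13
```

```text
t: 13.25
tcp_pos: [0.4764, -0.1106, 0.2431]
orientation: [0.0, 0.994, 0.108, -0.001]
force: [-0.7, -0.4, -1.8]
gripper_width: 0.764
finger_force: 83.3
12.35 [-0.7 -0.4 -1.8]
TCP in hopper frame mm [-69.    1.1] z 0.24309313440667799
t: 13.67
tcp_pos: [0.4585, -0.1149, 0.2429]
orientation: [0.0, 0.994, 0.108, 0.003]
force: [6.0, 0.9, 1.2]
gripper_width: 0.758
finger_force: 84.1
12.37 [6.  0.9 1.2]
TCP in hopper frame mm [-87.3   0.7] z 0.24287585154384284
w4 [(np.int64(178), 24), (np.int64(240), 24), (np.int64(176), 19), (np.int64(179), 18), (np.int64(241), 17), (np.int64(252), 13), (np.int64(251), 13), (np.int64(239), 12)]
w7 [(np.int64(251), 10), (np.int64(252), 10), (np.int64(157), 9), (np.int64(218), 7), (np.int64(156), 6), (np.int64(158), 6), (np.int64(253), 6), (np.int64(250), 6)]
w11 [(np.int64(191), 22), (np.int64(192), 16), (np.int64(190), 14), (np.int64(198), 10), (np.int64(188), 10), (np.int64(199), 9), (np.int64(193), 7), (np.int64(226), 4)]
w13 [(np.int64(157), 35), (np.int64(158), 34), (np.int64(156), 23), (np.int64(160), 21), (np.int64(161), 20), (np.int64(225), 11), (np.int64(155), 11), (np.int64(226), 9)]
```

```bash
python3 -m jog '[{"translation":[-0.5,0,0.1],"spin":0,"claw":5.5},{"translation":[-0.5,0,0.1],"spin":0,"claw":5.5},{"translation":[-0.5,0,0.15],"spin":0,"claw":5.5},{"translation":[-0.4,0,0.15],"spin":0,"claw":5.5},{"translation":[0,0,0],"spin":0,"claw":5.5}]';python3 g.py w14 wrist;python3 m.py w14
```

```text
t: 14.13
tcp_pos: [0.4413, -0.119, 0.2386]
orientation: [0.0, 0.994, 0.108, 0.005]
force: [7.0, 1.9, 5.8]
gripper_width: 0.763
finger_force: 86.8
12.37 [7.  1.9 5.8]
TCP in hopper frame mm [-105.     0.3] z 0.23860692903573688
w14 [(np.int64(201), 20), (np.int64(200), 12), (np.int64(202), 12), (np.int64(209), 7), (np.int64(208), 7), (np.int64(211), 6), (np.int64(212), 3), (np.int64(199), 2)]
```

```bash
python3 -m jog '[{"translation":[-0.3,0,0.3],"spin":0,"claw":5.5},{"translation":[-0.3,0,0.3],"spin":0,"claw":5.5},{"translation":[-0.2,0,0.3],"spin":0,"claw":5.5},{"translation":[0,0,0],"spin":0,"claw":5.5}]';python3 g.py w15 wrist;python3 m.py w15
```

```text
t: 14.52
tcp_pos: [0.4322, -0.1216, 0.2298]
orientation: [0.0, 0.994, 0.107, 0.003]
force: [-0.9, -0.9, 17.2]
gripper_width: 0.764
finger_force: 88.5
12.31 [-0.9 -0.9 17.2]
TCP in hopper frame mm [-114.4   -0.3] z 0.22977660690313317
w15 [(np.int64(187), 20), (np.int64(186), 14), (np.int64(188), 11), (np.int64(196), 9), (np.int64(195), 6), (np.int64(198), 5), (np.int64(199), 5), (np.int64(185), 3)]
```

```bash
python3 -m jog '[{"translation":[-0.1,0,0.3],"spin":0,"claw":5.5},{"translation":[0,0,0.2],"spin":0,"claw":5.5},{"translation":[0,0,0],"spin":0,"claw":5.5}]';python3 g.py w16 wrist;python3 m.py w16
```

```text
t: 14.82
tcp_pos: [0.4301, -0.1226, 0.2247]
orientation: [0.0, 0.994, 0.107, 0.002]
force: [-7.0, -3.7, 24.0]
gripper_width: 0.759
finger_force: 88.5
12.24 [-7.  -3.7 24. ]
TCP in hopper frame mm [-116.7   -0.8] z 0.22470743758444423
w16 [(np.int64(182), 23), (np.int64(183), 22), (np.int64(194), 8), (np.int64(184), 5), (np.int64(197), 4), (np.int64(193), 4), (np.int64(196), 4), (np.int64(180), 3)]
```

```bash
python3 -m jog '[{"translation":[0,0,-2],"spin":0,"claw":5.5},{"translation":[0,0,-3],"spin":0,"claw":5.5},{"translation":[0,-1,-2],"spin":0,"claw":5.5},{"translation":[0.5,-3,0],"spin":0,"claw":5.5},{"translation":[1.5,-3.5,0],"spin":0,"claw":5.5},{"translation":[2,-3.5,0],"spin":0,"claw":5.5},{"translation":[2,-3.5,0],"spin":0,"claw":5.5},{"translation":[2,-3.5,0],"spin":0,"claw":5.5},{"translation":[2,-3.5,0],"spin":0,"claw":5.5},{"translation":[2,-3.5,0],"spin":0,"claw":5.5},{"translation":[2,-3.5,0],"spin":0,"claw":5.5},{"translation":[2,-3.5,0],"spin":0,"claw":5.5}]' >/dev/null; python3 -m jog '[{"translation":[2,-3.5,0],"spin":0,"claw":5.5},{"translation":[2,-2.8,0],"spin":0,"claw":5.5},{"translation":[1.5,-1.5,0],"spin":0,"claw":5.5},{"translation":[0.5,-0.5,0],"spin":-3,"claw":5.5},{"translation":[0,0,0],"spin":-4,"claw":5.5},{"translation":[0,0,0],"spin":-4,"claw":5.5},{"translation":[0,0,0],"spin":-1.5,"claw":5.5},{"translation":[0,0,0],"spin":0,"claw":5.5}]'; python3 - <<'E'
from h import *
s=observe();q=s["orientation"];R=Ro.from_quat([q[1],q[2],q[3],q[0]]).as_matrix();print(np.degrees(np.arctan2(R[1,0],R[0,0])))
print("to go",(R.T@(np.array([.5685,.336,.03])-s["tcp_pos"])*100).round(2))
E
```

```text
t: 16.53
tcp_pos: [0.5577, 0.3194, 0.2925]
orientation: [-0.0, 0.977, 0.215, -0.0]
force: [-0.5, 0.9, -1.4]
gripper_width: 0.764
finger_force: 85.5
24.840558758654936
to go [ 1.68 -1.04 26.25]
```

```bash
python3 -m jog '[{"translation":[1.6,-1.0,2],"spin":0,"claw":5.5},{"translation":[0,0,3.5],"spin":0,"claw":5.5},{"translation":[0,0,3.5],"spin":0,"claw":5.5},{"translation":[0,0,3.5],"spin":0,"claw":5.5},{"translation":[0,0,3.5],"spin":0,"claw":5.5},{"translation":[0,0,3.5],"spin":0,"claw":5.5},{"translation":[0,0,3],"spin":0,"claw":5.5},{"translation":[0,0,1.5],"spin":0,"claw":5.5},{"translation":[0,0,0.8],"spin":0,"claw":5.5},{"translation":[0,0,0],"spin":0,"claw":5.5},{"translation":[0,0,0],"spin":0,"claw":5.5}]'; python3 g.py
```

```text
t: 17.45
tcp_pos: [0.5686, 0.3357, 0.0451]
orientation: [-0.0, 0.977, 0.215, 0.0]
force: [0.0, -0.3, -1.4]
gripper_width: 0.761
finger_force: 85.5
24.78 [ 0.  -0.3 -1.4]
TCP in hopper frame mm [116.  417.6] z 0.04506067526731306
```

```bash
python3 -m jog '[{"translation":[0,0,0.8],"spin":0,"claw":5.5},{"translation":[0,0,0.5],"spin":0,"claw":5.5},{"translation":[0,0,0.3],"spin":0,"claw":5.5},{"translation":[0,0,0],"spin":0,"claw":5.5}]';python3 -m jog '[{"translation":[0,0,0.2],"spin":0,"claw":5.5},{"translation":[0,0,0.2],"spin":0,"claw":5.5},{"translation":[0,0,0.1],"spin":0,"claw":5.5},{"translation":[0,0,0],"spin":0,"claw":5.5}]'
```

```text
t: 17.78
tcp_pos: [0.5677, 0.3356, 0.0278]
orientation: [-0.0, 0.977, 0.215, -0.001]
force: [0.5, 0.5, -1.8]
gripper_width: 0.763
finger_force: 85.5
t: 18.12
tcp_pos: [0.5679, 0.3356, 0.023]
orientation: [-0.0, 0.977, 0.215, -0.0]
force: [-0.4, 0.5, -1.5]
gripper_width: 0.759
finger_force: 85.5
```

```bash
python3 -m jog '[{"translation":[0,0,0.2],"spin":0,"claw":5.5},{"translation":[0,0,0.2],"spin":0,"claw":5.5},{"translation":[0,0,0],"spin":0,"claw":5.5}]';python3 -m jog '[{"translation":[0,0,0.2],"spin":0,"claw":5.5},{"translation":[0,0,0.1],"spin":0,"claw":5.5},{"translation":[0,0,0],"spin":0,"claw":5.5}]'; python3 g.py w17 wrist; python3 m.py w17
```

```text
t: 18.37
tcp_pos: [0.5682, 0.3357, 0.0206]
orientation: [-0.0, 0.977, 0.215, -0.0]
force: [-4.8, -2.6, 12.5]
gripper_width: 0.762
finger_force: 87.2
t: 18.62
tcp_pos: [0.5674, 0.3352, 0.0181]
orientation: [-0.0, 0.977, 0.215, -0.001]
force: [-10.6, -5.5, 22.6]
gripper_width: 0.762
finger_force: 87.1
24.82 [-10.6  -5.5  22.6]
TCP in hopper frame mm [114.8 417.3] z 0.018131140260162486
w17 [(np.int64(181), 22), (np.int64(182), 13), (np.int64(179), 10), (np.int64(180), 6), (np.int64(178), 5), (np.int64(183), 1), (np.int64(184), 0), (np.int64(154), 0)]
```

```bash
python3 -m jog '[{"translation":[0,0,-0.2],"spin":0,"claw":5.5},{"translation":[0,0,0],"spin":0,"claw":8.5},{"translation":[0,0,0],"spin":0,"claw":8.5},{"translation":[0,0,0],"spin":0,"claw":8.5},{"translation":[0,0,0],"spin":0,"claw":8.5},{"translation":[0,0,0],"spin":0,"claw":8.5}]'; python3 -m jog '[{"translation":[0,0,-2],"spin":0,"claw":8.5},{"translation":[0,0,-3],"spin":0,"claw":8.5},{"translation":[0,0,-4],"spin":0,"claw":8.5},{"translation":[0,0,-4],"spin":0,"claw":8.5},{"translation":[0,0,-4],"spin":0,"claw":8.5},{"translation":[0,0,-4],"spin":0,"claw":8.5},{"translation":[0,0,-2],"spin":0,"claw":8.5},{"translation":[-2,0,0],"spin":0,"claw":8.5},{"translation":[-2,0,0],"spin":0,"claw":8.5},{"translation":[0,0,0],"spin":0,"claw":8.5}]'; python3 - <<'E'
from h import *
im=grab_frame("wrist");cv2.imwrite("pics/w18.png",im);c=cam("wrist")
g=cv2.cvtColor(im,6)
# predicted outline of a tray upright at the original pose
ca,sa=np.cos(.4327),np.sin(.4327)
W=lambda x,y,z:(.5435+ca*x-sa*y,.3245+sa*x+ca*y,z)
print("pred",proj(c,[W(.075,.033,.02),W(.075,-.033,.02),W(-.075,-.033,.045),W(-.075,.033,.045)]).round(0).tolist())
b=g<95;n,_,st,ce=cv2.connectedComponentsWithStats(b.astype(np.uint8))
print([s.tolist() for s in st[1:] if s[4]>150])
col=g[40:300,285:300].mean(1);d=np.abs(np.diff(col));print("col edges",[(40+i,int(col[i]),int(col[i+1])) for i in range(len(d)) if d[i]>15])
for r in(120,160,200):
    row=g[r-2:r+3,200:380].mean(0);d=np.abs(np.diff(row));print(r,[(200+i,int(row[i]),int(row[i+1])) for i in range(len(d)) if d[i]>18])
E
```

```text
t: 19.17
tcp_pos: [0.568, 0.3356, 0.0179]
orientation: [-0.0, 0.977, 0.215, -0.0]
force: [0.8, -0.4, 0.0]
gripper_width: 0.996
finger_force: 0.0
t: 20.0
tcp_pos: [0.5294, 0.3177, 0.2487]
orientation: [-0.0, 0.977, 0.215, -0.001]
force: [0.5, 1.0, 0.1]
gripper_width: 0.992
finger_force: 0.0
pred [[251.0, 104.0], [310.0, 105.0], [308.0, 238.0], [252.0, 238.0]]
[[0, 0, 43, 9, 257], [537, 0, 23, 85, 1557], [375, 40, 72, 58, 1518], [0, 49, 59, 228, 5577], [250, 105, 61, 133, 1765], [95, 217, 35, 39, 207], [0, 251, 560, 169, 57845], [207, 303, 29, 30, 336]]
col edges [(105, 152, 176), (222, 177, 155), (223, 155, 101), (224, 101, 64), (234, 65, 98), (235, 98, 157), (236, 157, 175), (237, 175, 154)]
120 [(249, 139, 90), (250, 90, 57), (253, 60, 93), (254, 93, 156), (304, 176, 100), (305, 100, 54), (309, 53, 144)]
160 [(248, 139, 117), (249, 117, 75), (254, 56, 105), (255, 105, 161), (303, 173, 119), (304, 119, 64), (309, 59, 119), (310, 119, 140)]
200 [(250, 130, 74), (255, 57, 109), (256, 109, 164), (302, 180, 129), (303, 129, 69), (308, 56, 132)]
```

The tray stands upright at its old place; its edges match the predicted outline within 1–2 px. Next is the dial.

```bash
python3 -m jog '[{"translation":[-0.6,2,-1],"spin":0,"claw":5},{"translation":[-1.2,3.5,-1],"spin":0,"claw":5},{"translation":[-1.2,3.5,-1],"spin":0,"claw":5},{"translation":[-1.2,3.5,0],"spin":0,"claw":5},{"translation":[-1.2,3.5,0],"spin":0,"claw":5},{"translation":[-1.2,3.5,0],"spin":0,"claw":5},{"translation":[-1.2,3.5,0],"spin":0,"claw":5},{"translation":[-1.2,3.5,0],"spin":0,"claw":5},{"translation":[-1.2,3.5,0],"spin":0,"claw":5},{"translation":[-1.2,3.5,0],"spin":0,"claw":5},{"translation":[-1.2,3.5,0],"spin":0,"claw":5},{"translation":[-1.2,3.5,0],"spin":0,"claw":5}]'; python3 -m jog '[{"translation":[-1.2,3.5,0],"spin":0,"claw":5},{"translation":[-1.2,3.5,0],"spin":0,"claw":5},{"translation":[-1.2,3.5,0],"spin":0,"claw":5},{"translation":[-1.2,3.3,0],"spin":0,"claw":5},{"translation":[-0.6,2,0],"spin":-6,"claw":5},{"translation":[0,0,0],"spin":-6,"claw":5},{"translation":[0,0,0],"spin":-6,"claw":5},{"translation":[0,0,0],"spin":-4,"claw":5},{"translation":[0,0,0],"spin":0,"claw":5}]'; cat > d.py <<'E'
from h import *
import sys
s=observe();q=s["orientation"];R=Ro.from_quat([q[1],q[2],q[3],q[0]]).as_matrix();yaw=np.degrees(np.arctan2(R[1,0],R[0,0]));print("yaw",yaw.round(2),"j",np.round(s["joint_pos"],2))
A=np.array([.5605,-.2985]);v=s["tcp_pos"][:2]-A;print("rel dial: r",np.linalg.norm(v).round(4),"ang",np.degrees(np.arctan2(v[1],v[0])).round(1))
if len(sys.argv)>1:
    a=np.radians(46.7);print("to go",(R.T@(np.r_[A+.042*np.array([np.cos(a),np.sin(a)]),.155]-s["tcp_pos"])*100).round(2))
E
python3 d.py 1
```

```text
t: 21.05
tcp_pos: [0.5774, -0.1086, 0.278]
orientation: [0.0, 0.977, 0.215, -0.0]
force: [1.0, -0.3, -0.0]
gripper_width: 0.585
finger_force: 0.0
t: 21.8
tcp_pos: [0.5945, -0.2734, 0.2776]
orientation: [-0.0, 0.917, 0.399, -0.0]
force: [-0.0, -0.1, -0.2]
gripper_width: 0.587
finger_force: 0.0
yaw 47.0 j [ 0.08  0.48  0.41  1.47 -0.2   1.24 -0.23]
rel dial: r 0.0423 ang 36.4
to go [ 0.05 -0.75 12.26]
```

```bash
python3 -m jog '[{"translation":[0,-0.7,2],"spin":0,"claw":5},{"translation":[0,0,2],"spin":0,"claw":5},{"translation":[0,0,0],"spin":0,"claw":5},{"translation":[0,0,0],"spin":0,"claw":5}]' >/dev/null; python3 d.py 1; python3 - <<'E'
from h import *
im=grab_frame("wrist");cv2.imwrite("pics/w19.png",im);g=cv2.cvtColor(im,6);c=cam("wrist")
an=np.arange(20,76,2.);
for r in(.048,.054,.060):
    P=np.c_[.5605+r*np.cos(np.radians(an)),-.2985+r*np.sin(np.radians(an)),0*an+.166]
    p=proj(c,P).round().astype(int);ok=(p[:,0]>=0)&(p[:,0]<560)&(p[:,1]>=0)&(p[:,1]<420)
    print(r,p[len(p)//2],[(int(a),int(g[y,x])) for a,(x,y),o in zip(an,p,ok) if o])
E
```

```text
yaw 46.76 j [ 0.08  0.49  0.41  1.55 -0.21  1.15 -0.23]
rel dial: r 0.0419 ang 47.5
to go [0.02 0.08 8.23]
0.048 [277 220] [(20, 41), (22, 41), (24, 40), (26, 51), (28, 47), (30, 47), (32, 46), (34, 52), (36, 47), (38, 48), (40, 37), (42, 25), (44, 42), (46, 107), (48, 245), (50, 28), (52, 48), (54, 23), (56, 43), (58, 54), (60, 48), (62, 48), (64, 48), (66, 47), (68, 46), (70, 53), (72, 49), (74, 46)]
0.054 [277 212] [(20, 170), (22, 52), (24, 35), (26, 32), (28, 32), (30, 43), (32, 44), (34, 50), (36, 48), (38, 49), (40, 49), (42, 26), (44, 39), (46, 105), (48, 246), (50, 47), (52, 40), (54, 13), (56, 53), (58, 51), (60, 54), (62, 53), (64, 44), (66, 40), (68, 38), (70, 64), (72, 84), (74, 184)]
0.06 [277 204] [(20, 189), (22, 191), (24, 188), (26, 183), (28, 182), (30, 184), (32, 185), (34, 188), (36, 195), (38, 188), (40, 183), (42, 10), (44, 45), (46, 89), (48, 247), (50, 39), (52, 35), (54, 125), (56, 187), (58, 182), (60, 181), (62, 180), (64, 184), (66, 194), (68, 191), (70, 188), (72, 184), (74, 187)]
```

The lever spans 41–54°, centred at about 47.5°, right between the fingers. I'll go down and grip it.

```bash
python3 -m jog '[{"translation":[0,0,2.5],"spin":0,"claw":5},{"translation":[0,0,2.5],"spin":0,"claw":5},{"translation":[0,0,2],"spin":0,"claw":5},{"translation":[0,0,1],"spin":0,"claw":5},{"translation":[0,0,0],"spin":0,"claw":5},{"translation":[0,0,0],"spin":0,"claw":5}]'; python3 d.py 1; python3 -m jog '[{"translation":[0,0,0],"spin":0,"claw":0.5},{"translation":[0,0,0],"spin":0,"claw":0.5},{"translation":[0,0,0],"spin":0,"claw":0.5},{"translation":[0,0,0],"spin":0,"claw":0.5},{"translation":[0,0,0],"spin":0,"claw":0.5},{"translation":[0,0,0],"spin":0,"claw":0.5},{"translation":[0,0,0],"spin":0,"claw":0.5},{"translation":[0,0,0],"spin":0,"claw":0.5}]' 30; python3 d.py 1
```

```text
t: 22.68
tcp_pos: [0.5896, -0.2684, 0.1591]
orientation: [0.0, 0.918, 0.397, 0.0]
force: [0.8, -0.4, 0.1]
gripper_width: 0.585
finger_force: 0.0
yaw 46.82 j [ 0.1   0.56  0.38  1.64 -0.24  0.99 -0.2 ]
rel dial: r 0.0419 ang 46.0
to go [ 0.01 -0.05  0.41]
t: 23.35
tcp_pos: [0.5888, -0.2672, 0.1594]
orientation: [-0.001, 0.918, 0.398, 0.0]
force: [-4.9, 3.1, 8.0]
gripper_width: 0.142
finger_force: 28.9
yaw 46.85 j [ 0.1   0.56  0.38  1.64 -0.24  0.99 -0.2 ]
rel dial: r 0.0422 ang 47.9
to go [-0.02  0.09  0.44]
```

```bash
python3 -m jog '[{"translation":[-0.02,0.44,0],"spin":6,"claw":0.5},{"translation":[-0.02,0.44,0],"spin":6,"claw":0.5},{"translation":[-0.02,0.44,0],"spin":6,"claw":0.5},{"translation":[-0.02,0.44,0],"spin":6,"claw":0.5},{"translation":[-0.02,0.44,0],"spin":6,"claw":0.5},{"translation":[-0.02,0.44,0],"spin":6,"claw":0.5},{"translation":[0,0,0],"spin":0,"claw":0.5}]'; python3 d.py
```

```text
t: 23.93
tcp_pos: [0.6013, -0.2909, 0.1593]
orientation: [-0.0, 0.996, 0.091, -0.0]
force: [-6.6, 4.5, 10.3]
gripper_width: 0.147
finger_force: 30.0
yaw 10.41 j [ 0.03  0.62  0.55  1.59 -0.36  1.03 -0.71]
rel dial: r 0.0415 ang 10.6
```

```bash
python3 -m jog '[{"translation":[-0.02,0.44,0],"spin":6,"claw":0.5},{"translation":[-0.02,0.44,0],"spin":6,"claw":0.5},{"translation":[-0.02,0.44,0],"spin":6,"claw":0.5},{"translation":[-0.02,0.44,0],"spin":6,"claw":0.5},{"translation":[-0.02,0.44,0],"spin":6,"claw":0.5},{"translation":[0,0.16,0],"spin":2.2,"claw":0.5},{"translation":[0,0,0],"spin":0,"claw":0.5},{"translation":[0,0,0],"spin":0,"claw":0.5},{"translation":[0,0,0],"spin":0,"claw":0.5}]'; python3 d.py; python3 - <<'E'
from h import *
im=grab_frame("wrist");cv2.imwrite("pics/w20.png",im);g=cv2.cvtColor(im,6);c=cam("wrist")
an=np.arange(-45,10,2.)
for r in(.058,.061):
    P=np.c_[.5605+r*np.cos(np.radians(an)),-.2985+r*np.sin(np.radians(an)),0*an+.166]
    print(r,[(int(a),int(g[y,x])) for a,(x,y) in zip(an,proj(c,P).round().astype(int)) if 0<=x<560 and 0<=y<420])
E
```

```text
t: 24.68
tcp_pos: [0.599, -0.314, 0.1594]
orientation: [-0.0, 0.983, -0.185, -0.001]
force: [-5.3, 1.7, 7.6]
gripper_width: 0.149
finger_force: 29.4
yaw -21.36 j [-0.01  0.67  0.69  1.57 -0.47  1.07 -1.14]
rel dial: r 0.0415 ang -22.0
0.058 [(-45, 176), (-43, 179), (-41, 91), (-39, 96), (-37, 7), (-35, 23), (-33, 40), (-31, 73), (-29, 73), (-27, 19), (-25, 35), (-23, 39), (-21, 237), (-19, 17), (-17, 26), (-15, 18), (-13, 75), (-11, 70), (-9, 69), (-7, 15), (-5, 16), (-3, 22), (-1, 44), (1, 153), (3, 181), (5, 178), (7, 176), (9, 176)]
0.061 [(-45, 172), (-43, 174), (-41, 177), (-39, 171), (-37, 176), (-35, 177), (-33, 174), (-31, 69), (-29, 68), (-27, 66), (-25, 29), (-23, 29), (-21, 217), (-19, 26), (-17, 29), (-15, 41), (-13, 65), (-11, 68), (-9, 180), (-7, 179), (-5, 178), (-3, 182), (-1, 183), (1, 179), (3, 177), (5, 176), (7, 175), (9, 180)]
```

The lever's stripe went from 48° to −21°, about 1.2 rad, so the dial is at the third click. It is steady and gripped with 29 N, so I'm handing in.

```bash
python3 -c "
from cell import *
print(hand_in())"
```

```text
the job is handed in; nothing more can be done
None
```

The job is handed in, with no verdict returned: all five pieces are in the hopper, the empty tray stands upright at its original spot, and the gripper holds the dial at the third click (about 1.2 rad, 29 N).

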